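# Open the counterweighted lane barrier and push the flange stub through

## Task

Push the counterweighted barrier arm of the loading lane up past its balance point, so that it stays raised by itself; then push the flange stub along the lane, through the open barrier, until it stands against the end stop. Only push with the fingers: do not grip, lift or tip the stub, let go of everything at the end, and leave the other things on the desk where they are.

Things in the scene. Friction and masses are not known exactly. Their poses are not given: they have to be found in the camera images.
- lane: Loading lane of plain metal, fixed to the desk; foot plate 165 (x -50 to 115) x 240 x 8 mm. Origin: on the desk, on the lane's centre line, below the lowered barrier bar. The lane runs along its y axis: the stub waits on the +y side, the end stop is at -y. The barrier's hinge is on the +x side. A post under the bar at x -42 mm is 46 mm high.
- lane_bed (a point): Point on the lane bed below the bar, 28 mm above the desk (lane x 0, y 0). Bed 66 (x) x 230 mm (y); two side rails 8 mm wide rise 8 mm above the bed (tops 36 mm above the desk), 48 mm apart inside, along its whole length. Axes as lane.
- stop_face (a point): Middle of the end stop's inner face (facing +y of the lane), at lane x 0, y -101 mm, 41 mm above the desk. The stop is a block across the lane, 14 mm thick, its top 54 mm above the desk. Axes as lane.
- hinge_point (a point): Hinge axis of the barrier (along lane y), at lane x 100, y 0 mm, 54 mm above the desk, between two cheeks that reach 68 mm above the desk. Axes as lane.
- barrier (a joint): Barrier angle, rad: 0 lowered (bar level, blocking the stub), growing as the bar rises, upper stop at 1.60 (bar upright over the hinge). Balance point near 0.90: below it the arm falls back to 0, above it the arm goes on by itself to the upper stop and stays; the hinge is damped. Pushing it up takes under 4 N near the top of the upturned end.
- upturned_end (a point): Top edge of the outer face (away from the hinge) of the arm's upturned end. The steel bar, 14 mm high, 8 mm thick, runs 165 mm from the hinge to lane -x; its end, 10 x 12 mm in plan, turns up to 85 mm above the bar's mid line (139 mm above the desk when lowered). Moves with the arm. Pushing the outer face to lane +x and along its arc about the hinge raises the arm.
- counterweight (a point): Centre of the arm's counterweight, a dark cylinder 36 mm across, 30 mm long; 25 mm behind (lane +x) and 52 mm above the hinge when lowered, low behind the hinge when raised. Arm with weight: 0.35 to 0.55 kg.
- stub: Blank flange stub, bare metal: round flange 40 mm across at the bottom, narrower tube above, 35 mm high, about 50 g, loose, upright on the lane bed between the rails. Origin: centre of its underside (28 mm above the desk). It touches the end stop when its centre is at lane y -81 mm.
- blank: Bystander: flat blank flange, 40 mm across, 8 mm high, loose on the lane's foot plate; origin at its underside's centre.
- ring: Bystander: centring ring, 38 mm across, 8 mm high, loose on the lane's foot plate; origin at its underside's centre.
- bolt: Bystander: small socket screw, 22 x 10 mm, lying; origin at its underside's centre.
- tape: Bystander: roll of amber tape lying flat, 66 x 73 x 12 mm; origin at its underside's centre.
- pen: Bystander: gel pen lying, 142 x 13 mm; origin at its underside's centre.
- clamp: Bystander: flange clamp lying flat, 69 x 79 x 16 mm; origin at its underside's centre.

How it is judged:
By the outcome, as a careful person would: the job done as asked, in the order asked, and still so for the second after the job is handed in, with the robot touching nothing.
It also fails if it takes over 54 s, if anything falls off the work surface, if the arm or the gripper's body presses on something with over 40 N, if the wrist force passes 120 N, or if a joint passes its speed limit or range.

## Robot

A 7-joint arm with a two-finger parallel gripper is mounted at the origin on a cart in front of the work surface, level with it; the furniture and walls round the work are solid. World frame = base frame: x ahead of the robot, y to its left, z up, the work surface at z = 0. Lengths are in m, angles in rad, forces in N, time in s.
With the tool pointing down it reaches from about 0.425 to 1.025 m from the base axis. Payload 3.6 kg.
Tool frame: the origin (TCP) lies at the very end of the fingers, on their centre line; the grasp point (between the pads) lies 19 mm behind it; z points along the fingers, y is the line along which they close (so a half turn about z gives the same grasp; the last joint's range is limited). The gripper opens to 85 mm and grips with 20 to 120 N. Pads are 22 mm wide; open, the fingers measure 114 mm over their backs; the gripper's body (76 mm by 85 mm) begins 54 mm behind the grasp point. The pads swing forward as they close: fully open they stand 13 mm farther back than shut.
Start: joints at [1.192, 0.591, 0.048, 1.609, -0.033, 0.943, -0.034], TCP at [0.204, -0.696, 0.231] pointing down, gripper open.
Joint ranges: [-2.69, 2.69], [-0.47, 2.24], [-1.27, 1.36], [0.19, 2.51], [-1.53, 4.68], [0.08, 2.07], [-3.09, 3.09]. Speed limits (rad/s): [2.57, 2.57, 3.14, 3.14, 3.14, 3.14, 3.14].

## Interface

Orientations are given as a unit quaternion [x, y, z, w].
In Python, from bench import * gives the robot as it stands. The module is installed in compiled form; this text tells all that it offers.
- The arm moves only by the tool jog_arm, never from a script. Its argument "targets" is a list of rows, each a list of 3 entries, a list of its own where there are three numbers: the opening, from 0 (shut) to 1 (fully open), then the shift along the world's x, y, z as a fraction of full scale, then the turn, a rotation vector about the world's x, y, z as a fraction of full scale. A call has 1 to 5 rows; each row shifts and turns the commanded pose from where the row before left it; what a row does not reach is not made up. Full scale, the value 1, is 20 cm for a shift and pi rad for a turn. A row lasts 1/12 s, in which the tool goes at most 41.7 mm and 7.16 degrees, less where a joint would pass 70% of its speed; a pose out of reach is approached as far as the arm can. A call with a number of a shift or a turn outside -1 to 1 is refused whole. A call with a gripper value outside its range is refused whole. The fingers move at their own pace and stop on an object; "newtons" is the grip in N (left out, the last holds). Time passes only in rows, so rows that do not move let the fingers close. It gives the time, the measured TCP pose, the force, the opening and the grip force at its end, in the units of the state.
- sense(): the state, without advancing time (a new reading comes with each control period).
- get_image(name): name is "side" or "top"; returns the picture (400x640x3 uint8, red, green, blue); there is no depth.
- camera_model(name): a dict with "vertical_fov" (degrees; the focal length in pixels is half the picture's height over the tangent of half this angle, whatever the lens; pixels are square), "cx", "cy" (the principal point, pixels), "cam_to_world" (4x4, takes a point from camera to world coordinates). Camera axes: x right, y up, looking along -z (the intrinsics and any distortion apply to the point x, -y, -z); pixel columns grow to the right and rows downward; lengths in m; the calibration is good to about 2 mm. A picture is of the moment at which its call begins. camera_model takes no time and is no camera call.
- hand_in(): hands the job in; it is judged then, once.
The state is a dict: "time_s": time; "qpos": joint angles; "joint_vel": joint speeds; "effort": joint torques, N m; "position": TCP position; "eef_rot": TCP orientation; "wrist_force": force on the tool from outside, world axes, zero at the start; "moment": the same for the moment, N m; "width": opening from 0.0 (shut) to 1.0 (fully open); "finger_force": force on a finger pad.
Only numpy, scipy, OpenCV 4.12 (cv2) and the standard library are available. Lean on these libraries where they do the work, as an engineer would, in place of code of your own. Each camera call takes 0.05 s, during which the arm holds its last target. There are 200 camera calls.

## Working session

There is one attempt and no reset: what is moved stays moved. The work goes in short steps, Python scripts to look and compute and a tool call to move; the robot and the scene stay as the last step left them, time stands still between calls to the robot, and variables do not carry over. Pictures are saved under pics/ and viewed, at most 10 in all, crops included, and the job is handed in when it is done.

Besides the shell and the picture viewer there is one more tool, called by a JSON object that holds its "api" and its "payload", one argument or row to a line. jog_arm: Moves the arm, as the interface text tells. Shift numbers are shares of 20 cm and turn numbers shares of pi rad, none past 1 either way. Its arguments: {"type":"object","properties":{"targets":{"type":"array"},"newtons":{"type":"number"}},"required":["targets"]}

```bash
mkdir -p pics; python3 - <<'E'
from bench import *
import cv2,numpy as np
for n in("side","top"):
    im=get_image(n); cv2.imwrite(f"pics/{n}0.png",im[:,:,::-1]); m=camera_model(n); print(n,{k:(np.round(v,4).tolist() if not isinstance(v,str) else v) for k,v in m.items()})
s=sense();print(s)
E
```

```text
side {'vertical_fov': 56.2796, 'cx': 316.9899, 'cy': 200.9843, 'cam_to_world': [[0.9965, 0.0616, -0.056, 0.5082], [-0.0826, 0.6509, -0.7547, -0.6187], [-0.01, 0.7567, 0.6537, 0.6692], [0.0, 0.0, 0.0, 1.0]]}
top {'vertical_fov': 52.0681, 'cx': 315.0726, 'cy': 199.4663, 'cam_to_world': [[0.0145, 0.9899, -0.1408, 0.4074], [-0.9995, 0.0185, 0.0272, 0.0633], [0.0295, 0.1403, 0.9897, 1.034], [0.0, 0.0, 0.0, 1.0]]}
{'time_s': 0.1, 'qpos': array([ 1.19150825,  0.59206654,  0.04830373,  1.60970385, -0.03329858,
        0.94274254, -0.03370948]), 'joint_vel': array([-0.00039688, -0.00082108, -0.00076631, -0.00165187,  0.00021681,
       -0.00124018, -0.00036445]), 'effort': array([ 4.56933034e-03, -5.49991465e+01,  1.55324880e+00, -1.98824447e+01,
        9.73206101e-03,  3.80551151e-03,  1.81759708e-05]), 'position': array([ 0.20417991, -0.69485618,  0.23022334]), 'eef_rot': array([ 9.89802336e-01,  1.42443735e-01, -2.09872264e-04, -1.03673345e-03]), 'wrist_force': array([-0.89741125, -0.37864739, -0.19911326]), 'moment': array([ 0.04746035,  0.02740693, -0.02255621]), 'finger_force': 0.0, 'width': 1.001085899260827}
```

View pics/side0.png

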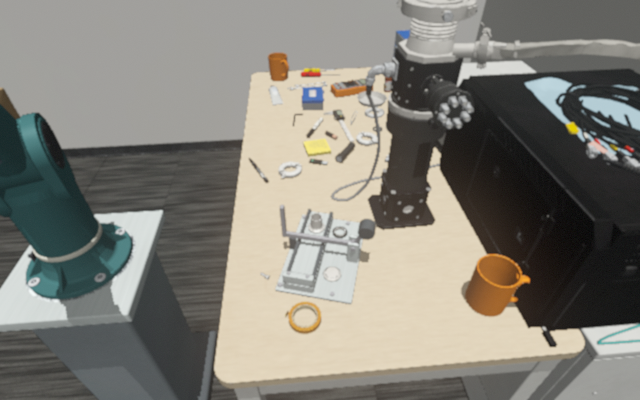

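View pics/top0.png

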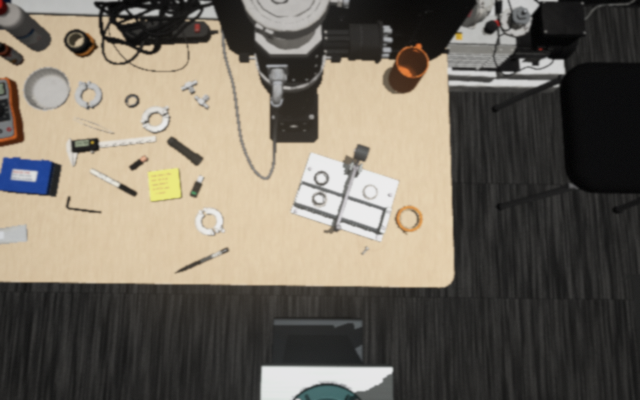

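The side view shows the lane near (325,255), with the bar's upturned end at (283,220), the counterweight at (367,229) and the stub at (316,220). In the top view the lane is at (345,195), the stub at (319,198), the ring at (321,178), the blank at (370,191) and the tape at (409,219). I'll enlarge both.

```bash
python3 - <<'E'
import cv2
a=cv2.imread("pics/side0.png")[190:310,250:390]; b=cv2.imread("pics/top0.png")[135:255,280:420]
cv2.imwrite("pics/c0.png",cv2.resize(a,None,fx=5,fy=5,interpolation=cv2.INTER_CUBIC))
cv2.imwrite("pics/c1.png",cv2.resize(b,None,fx=5,fy=5,interpolation=cv2.INTER_CUBIC))
E
```

```text
(no output)
```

View pics/c0.png

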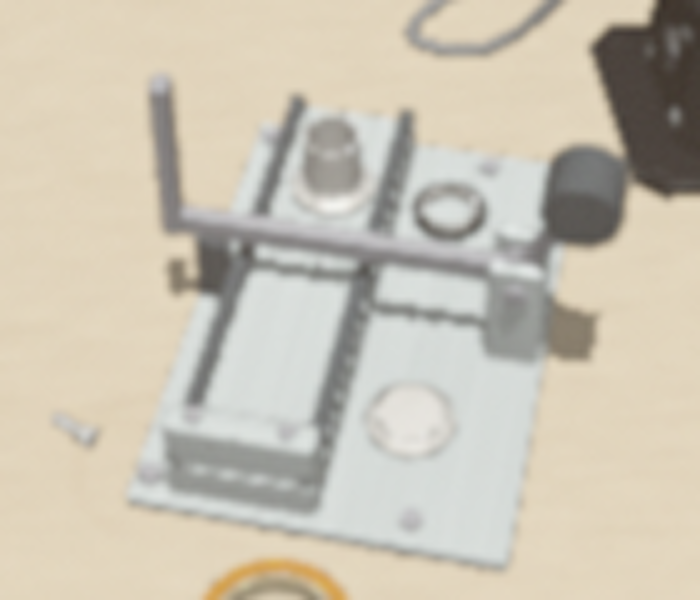

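View pics/c1.png

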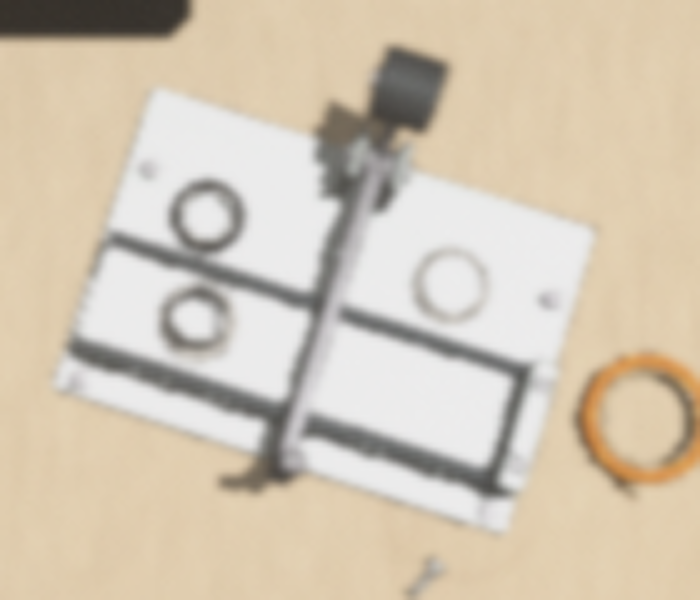

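The crops show the top-view plate corners at crop (152,88), (597,230), (505,530), (57,388), and the stub flange at (196,325). In the side crop, the plate's near corners are (128,503) and (508,568), the tip of the upturned end is (160,80), and the stub flange is (332,185).

```bash
cat > h.py <<'E'
import numpy as np, math
from bench import *
def ray(n,uv):
    m=camera_model(n); f=200/math.tan(math.radians(m["vertical_fov"])/2); T=np.array(m["cam_to_world"])
    d=T[:3,:3]@np.array([(uv[0]-m["cx"])/f,-(uv[1]-m["cy"])/f,-1]); return T[:3,3],d
def plane(n,uv,z):
    o,d=ray(n,uv); return o+d*(z-o[2])/d[2]
def two(a,b):
    (o,d),(p,e)=ray("side",a),ray("top",b); s=np.linalg.lstsq(np.c_[d,-e],p-o,rcond=None)[0]
    q,r=o+d*s[0],p+e*s[1]; return (q+r)/2,np.linalg.norm(q-r)
S=lambda u,v:(u/5+250-.4,v/5+190-.4)
P=lambda u,v:(u/5+280-.4,v/5+135-.4)
E
python3 - <<'E'
from h import *
np.set_printoptions(precision=4,suppress=True)
L=np.array([[115,120],[115,-120],[-50,-120],[-50,120]])/1000
def fit(L,W):
    lc,wc=L.mean(0),W.mean(0); a=L-lc;b=W-wc
    th=math.atan2((a[:,0]*b[:,1]-a[:,1]*b[:,0]).sum(),(a*b).sum()); R=np.array([[math.cos(th),-math.sin(th)],[math.sin(th),math.cos(th)]])
    o=wc-R@lc; return th,o,R,np.linalg.norm((L@R.T+o)-W,axis=1)
W=np.array([plane("top",P(*p),.008)[:2] for p in[(152,88),(597,230),(505,530),(57,388)]])
th,o,R,r=fit(L,W);print("top",th,o,r)
W2=np.array([plane("side",S(*p),.008)[:2] for p in[(560,162),(508,568),(128,503),(258,125)]])
t2,o2,R2,r2=fit(L,W2);print("side",t2,o2,r2)
tl=lambda w:(R.T@(np.array(w)[:2]-o))
# others
for nm,n,p,z in[("stubflange","top",P(196,323),.034),("stubtop","top",P(193,312),.063),("stubfl","side",S(333,187),.033),("stubtop","side",S(333,130),.063),("tip","top",P(292,462),.139),("tip","side",S(160,80),.139),("ring","top",P(207,215),.012),("blank","top",P(450,286),.016),("bolt","top",P(425,577),.005)]:
    w=plane(n,p,z);print(nm,n,w,"lane",tl(w))
print(two(S(160,80),P(292,462)))
w=two(S(585,195),P(410,88));print("cw",w,tl(w[0]))
E
```

```text
top -0.2932857422115532 [ 0.5324 -0.0318] [0.0013 0.0017 0.0028 0.0023]
side -0.27398346381975847 [ 0.5315 -0.0337] [0.0045 0.0021 0.0017 0.0038]
stubflange top [0.5504 0.0267 0.034 ] lane [0.0004 0.0612]
stubtop top [0.5516 0.0292 0.063 ] lane [0.0007 0.064 ]
stubfl side [0.5529 0.0205 0.033 ] lane [0.0045 0.056 ]
stubtop side [0.5539 0.0285 0.063 ] lane [0.0031 0.064 ]
tip top [ 0.4747 -0.0124  0.139 ] lane [-0.0609  0.0019]
tip side [ 0.4769 -0.0145  0.139 ] lane [-0.0581  0.0006]
ring top [0.6092 0.021  0.012 ] lane [0.0582 0.0728]
blank top [ 0.5743 -0.1023  0.016 ] lane [ 0.0605 -0.0553]
bolt top [ 0.4282 -0.0909  0.005 ] lane [-0.0827 -0.0866]
(array([ 0.4758, -0.0125,  0.1371]), np.float64(0.00201361048598292))
cw (array([ 0.6529, -0.0691,  0.1075]), np.float64(0.0007882571723574556)) [ 0.1262 -0.0008]
```

{"api": "jog_arm", "payload": {
  "targets": [
    [0,[0.065,0.132,0],[0,0,-0.0122]],
    [0,[0.065,0.132,0],[0,0,-0.0122]],
    [0,[0.065,0.132,0],[0,0,-0.0122]],
    [0,[0.065,0.132,0],[0,0,-0.0122]],
    [0,[0.065,0.132,0],[0,0,-0.0122]]
  ]
}}

```text
time_s: 0.52
position: [0.2696, -0.562, 0.2308]
eef_rot: [0.999, 0.046, -0.0, -0.0]
wrist_force: [0.3, 0.5, -0.5]
width: 0.299
finger_force: 0.0
```

{"api": "jog_arm", "payload": {
  "targets": [
    [0,[0.065,0.132,0],[0,0,-0.0122]],
    [0,[0.065,0.132,0],[0,0,-0.0122]],
    [0,[0.065,0.132,0],[0,0,-0.0122]],
    [0,[0.065,0.132,0],[0,0,-0.0122]],
    [0,[0.065,0.132,0],[0,0,-0.0122]]
  ]
}}

```text
time_s: 0.93
position: [0.3346, -0.4299, 0.231]
eef_rot: [0.999, -0.05, -0.0, -0.0]
wrist_force: [0.9, 0.5, 0.1]
width: -0.0
finger_force: 0.0
```

{"api": "jog_arm", "payload": {
  "targets": [
    [0,[0.065,0.132,0],[0,0,-0.0122]],
    [0,[0.065,0.132,0],[0,0,-0.0122]],
    [0,[0.065,0.132,0],[0,0,-0.0122]],
    [0,[0.065,0.132,0],[0,0,-0.0122]],
    [0,[0.065,0.132,0],[0,0,-0.0122]]
  ]
}}

```text
time_s: 1.35
position: [0.3995, -0.298, 0.2311]
eef_rot: [0.989, -0.145, -0.0, -0.0]
wrist_force: [0.8, -0.3, 0.3]
width: 0.001
finger_force: 0.0
```

{"api": "jog_arm", "payload": {
  "targets": [
    [0,[0.021,0.146,0],[0,0,0]],
    [0,[0.021,0.146,0],[0,0,0]],
    [0,[0.021,0.146,0],[0,0,0]],
    [0,[0.021,0.146,0],[0,0,0]],
    [0,[0.021,0.146,0],[0,0,0]]
  ]
}}

```text
time_s: 1.77
position: [0.4201, -0.1521, 0.2312]
eef_rot: [0.99, -0.144, -0.0, -0.0]
wrist_force: [1.0, -0.1, -0.1]
width: -0.001
finger_force: 0.0
```

{"api": "jog_arm", "payload": {
  "targets": [
    [0,[0.021,0.146,0],[0,0,0]],
    [0,[0.021,0.146,0],[0,0,0]],
    [0,[0.021,0.146,0],[0,0,0]],
    [0,[0.021,0.146,0],[0,0,0]],
    [0,[0.021,0.146,0],[0,0,0]]
  ]
}}

```text
time_s: 2.18
position: [0.4411, -0.0062, 0.2312]
eef_rot: [0.99, -0.144, -0.0, 0.0]
wrist_force: [0.3, -0.1, 0.2]
width: -0.002
finger_force: 0.0
```

{"api": "jog_arm", "payload": {
  "targets": [
    [0,[0,0,-0.1],[0,0,0]],
    [0,[0,0,-0.1],[0,0,0]],
    [0,[0,0,-0.1],[0,0,0]],
    [0,[0,0,-0.1],[0,0,0]],
    [0,[0,0,-0.1],[0,0,0]]
  ]
}}

```text
time_s: 2.6
position: [0.4413, -0.0074, 0.1304]
eef_rot: [0.99, -0.144, 0.0, -0.0]
wrist_force: [-0.5, 0.2, 0.3]
width: 0.001
finger_force: 0.0
```

```bash
python3 - <<'E'
from bench import *
import cv2
a=get_image("side")[150:310,230:400,::-1];b=get_image("top")[135:295,270:430,::-1]
cv2.imwrite("pics/c2.png",cv2.hconcat([cv2.resize(a[:,:160],None,fx=2.5,fy=2.5,interpolation=2),cv2.resize(b,None,fx=2.5,fy=2.5,interpolation=2)]))
print(sense()["position"],sense()["wrist_force"])
E
```

```text
[ 0.43915542 -0.00761981  0.12905854] [-0.69903738 -1.14667803  0.68755034]
```

View pics/c2.png

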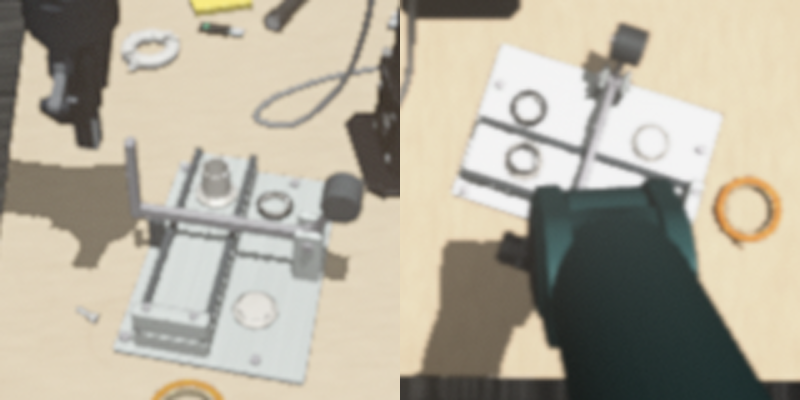

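The picture shows the closed fingers at (88,140) on the outer side of the upturned end, whose top is at (131,142), at about the same height. Next I close the gap.

{"api": "jog_arm", "payload": {
  "targets": [
    [0,[0.02,0.008,-0.02],[0,0,0]],
    [0,[0.02,-0.006,0],[0,0,0]],
    [0,[0.02,-0.006,0],[0,0,0]],
    [0,[0.01,-0.003,0],[0,0,0]],
    [0,[0,0,0],[0,0,0]]
  ]
}}

```text
time_s: 3.12
position: [0.4571, -0.0092, 0.1282]
eef_rot: [0.99, -0.144, 0.001, -0.0]
wrist_force: [0.8, -0.1, 0.0]
width: -0.002
finger_force: 0.0
```

{"api": "jog_arm", "payload": {
  "targets": [
    [0,[0.01,-0.003,0],[0,0,0]],
    [0,[0,0,0],[0,0,0]]
  ]
}}

```text
time_s: 3.28
position: [0.458, -0.0097, 0.1277]
eef_rot: [0.99, -0.144, 0.001, -0.0]
wrist_force: [-0.2, 0.1, 0.1]
width: 0.004
finger_force: 0.0
```

{"api": "jog_arm", "payload": {
  "targets": [
    [0,[0.01,-0.003,0],[0,0,0]],
    [0,[0,0,0],[0,0,0]]
  ]
}}

```text
time_s: 3.45
position: [0.4598, -0.0103, 0.1275]
eef_rot: [0.99, -0.144, 0.0, -0.0]
wrist_force: [-0.1, 0.2, 0.0]
width: -0.002
finger_force: 0.0
```

{"api": "jog_arm", "payload": {
  "targets": [
    [0,[0.01,-0.003,0],[0,0,0]],
    [0,[0,0,0],[0,0,0]]
  ]
}}

```text
time_s: 3.62
position: [0.4602, -0.0106, 0.1271]
eef_rot: [0.99, -0.144, -0.001, 0.0]
wrist_force: [-2.2, 1.4, 2.4]
width: -0.0
finger_force: 1.2
```

Contact is at TCP x 0.460, as predicted, so I follow the arc.

{"api": "jog_arm", "payload": {
  "targets": [
    [0,[0.017,-0.005,0.03],[0,0,0]],
    [0,[0.017,-0.005,0.03],[0,0,0]],
    [0,[0.017,-0.005,0.03],[0,0,0]],
    [0,[0.017,-0.005,0.03],[0,0,0]],
    [0,[0.018,-0.006,0.03],[0,0,0]]
  ]
}}

```text
time_s: 4.03
position: [0.4772, -0.016, 0.1578]
eef_rot: [0.99, -0.144, -0.002, 0.0]
wrist_force: [-5.0, 1.2, 1.8]
width: -0.004
finger_force: 2.5
```

{"api": "jog_arm", "payload": {
  "targets": [
    [0,[0.023,-0.007,0.026],[0,0,0]],
    [0,[0.023,-0.007,0.026],[0,0,0]],
    [0,[0.023,-0.007,0.026],[0,0,0]],
    [0,[0.023,-0.007,0.026],[0,0,0]],
    [0,[0.023,-0.007,0.026],[0,0,0]]
  ]
}}

```text
time_s: 4.45
position: [0.4995, -0.0229, 0.1841]
eef_rot: [0.99, -0.144, -0.002, 0.0]
wrist_force: [-6.1, 1.3, 5.2]
width: 0.004
finger_force: 4.2
```

```bash
python3 - <<'E'
from bench import *
import cv2
a=get_image("side")[130:310,230:400,::-1]
cv2.imwrite("pics/c3.png",cv2.resize(a,None,fx=3,fy=3,interpolation=2))
print(sense()["position"],sense()["wrist_force"])
E
```

```text
[ 0.50094884 -0.02329387  0.1851761 ] [-10.01159522   1.27591265  10.22624904]
```

View pics/c3.png

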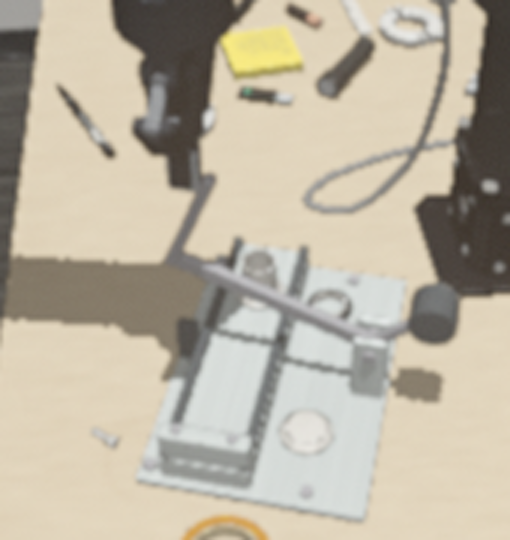

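The picture shows the barrier rising to about 0.4 rad with the fingertip near the top of the upturned end at (195,180). I continue.

{"api": "jog_arm", "payload": {
  "targets": [
    [0,[0.028,-0.008,0.021],[0,0,0]],
    [0,[0.028,-0.008,0.021],[0,0,0]],
    [0,[0.028,-0.008,0.021],[0,0,0]],
    [0,[0.028,-0.008,0.021],[0,0,0]],
    [0,[0.028,-0.009,0.021],[0,0,0]]
  ]
}}

```text
time_s: 4.92
position: [0.5273, -0.0314, 0.2061]
eef_rot: [0.99, -0.144, -0.003, 0.0]
wrist_force: [-9.6, 1.2, 13.2]
width: -0.001
finger_force: 7.2
```

{"api": "jog_arm", "payload": {
  "targets": [
    [0,[0.031,-0.009,0.015],[0,0,0]],
    [0,[0.031,-0.009,0.015],[0,0,0]],
    [0,[0.031,-0.009,0.015],[0,0,0]],
    [0,[0.031,-0.009,0.015],[0,0,0]],
    [0,[0.031,-0.009,0.015],[0,0,0]]
  ]
}}

```text
time_s: 5.33
position: [0.5618, -0.0419, 0.2233]
eef_rot: [0.989, -0.145, 0.002, 0.001]
wrist_force: [-6.3, -1.0, 14.4]
width: -0.001
finger_force: 6.9
```

{"api": "jog_arm", "payload": {
  "targets": [
    [0,[0.034,-0.01,0.0085],[0,0,0]],
    [0,[0.034,-0.01,0.0085],[0,0,0]],
    [0,[0.034,-0.01,0.0085],[0,0,0]],
    [0,[0.034,-0.01,0.0085],[0,0,0]],
    [0,[0.034,-0.01,0.0085],[0,0,0]]
  ]
}}

```text
time_s: 5.75
position: [0.5991, -0.0533, 0.2326]
eef_rot: [0.989, -0.145, 0.005, 0.001]
wrist_force: [-2.4, -1.8, 8.4]
width: 0.002
finger_force: 4.3
```

```bash
python3 - <<'E'
from bench import *
import cv2
a=get_image("side")[130:310,230:400,::-1]
cv2.imwrite("pics/c4.png",cv2.resize(a,None,fx=3,fy=3,interpolation=2))
print(sense()["position"],sense()["wrist_force"])
E
```

```text
[ 0.60102014 -0.05384928  0.23271433] [-0.77289571 -2.83919953 11.09223464]
```

View pics/c4.png

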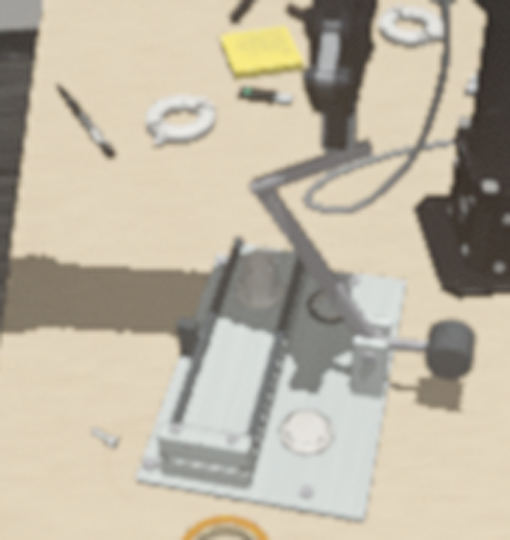

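The arm is at about 1.0 rad, past its balance point. I push a little further and then see whether it leaves the finger.

{"api": "jog_arm", "payload": {
  "targets": [
    [0,[0.034,-0.01,0.003],[0,0,0]],
    [0,[0.034,-0.01,0.003],[0,0,0]],
    [0,[0.034,-0.01,0.002],[0,0,0]],
    [0,[0,0,0],[0,0,0]],
    [0,[0,0,0],[0,0,0]]
  ]
}}

```text
time_s: 6.22
position: [0.6206, -0.0598, 0.2339]
eef_rot: [0.989, -0.145, 0.007, 0.001]
wrist_force: [-0.3, -2.5, 10.9]
width: -0.0
finger_force: 4.7
```

{"api": "jog_arm", "payload": {
  "targets": [
    [0,[0,0,0],[0,0,0]],
    [0,[0,0,0],[0,0,0]],
    [0,[0,0,0],[0,0,0]],
    [0,[0,0,0],[0,0,0]],
    [0,[0,0,0],[0,0,0]]
  ]
}}

```text
time_s: 6.63
position: [0.6201, -0.0596, 0.2339]
eef_rot: [0.989, -0.145, 0.006, 0.001]
wrist_force: [-0.1, -3.0, 10.6]
width: -0.002
finger_force: 4.6
```

```bash
python3 - <<'E'
from bench import *
import cv2
a=get_image("side")[110:310,250:450,::-1]
b=get_image("top")[110:310,270:470,::-1]
cv2.imwrite("pics/c5.png",cv2.hconcat([cv2.resize(x,None,fx=2,fy=2,interpolation=2) for x in(a,b)]))
s=sense();print(s["position"],s["wrist_force"],s["moment"])
E
```

```text
[ 0.62017071 -0.05964154  0.23390373] [-0.75934525 -3.19103149 10.28418418] [-0.68330984  0.04461643 -0.02462227]
```

View pics/c5.png

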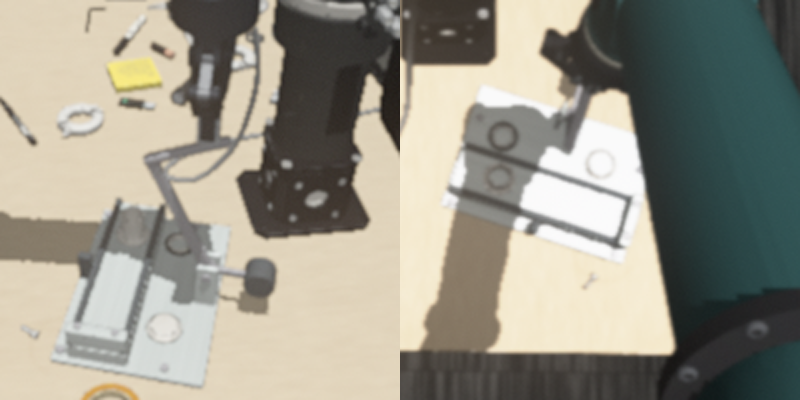

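The bar stands at about 1.15 rad and the finger rests on the upturned end, held by friction. I lift straight up to release it.

{"api": "jog_arm", "payload": {
  "targets": [
    [0,[0.01,-0.003,0.02],[0,0,0]],
    [0,[0.01,-0.003,0.04],[0,0,0]],
    [0,[0,0,0.1],[0,0,0]],
    [0,[0,0,0.1],[0,0,0]],
    [0,[0,0,0.1],[0,0,0]]
  ]
}}

```text
time_s: 7.15
position: [0.6199, -0.0574, 0.3028]
eef_rot: [0.99, -0.144, 0.001, -0.0]
wrist_force: [-0.4, -0.4, -0.7]
width: 0.0
finger_force: 0.0
```

{"api": "jog_arm", "payload": {
  "targets": [
    [0,[0,0,0],[0,0,0]],
    [0,[0,0,0],[0,0,0]],
    [0,[0,0,0],[0,0,0]],
    [0,[0,0,0],[0,0,0]],
    [0,[0,0,0],[0,0,0]]
  ]
}}

```text
time_s: 7.57
position: [0.6183, -0.0573, 0.3001]
eef_rot: [0.99, -0.144, -0.001, 0.0]
wrist_force: [-0.3, 0.7, -0.5]
width: -0.0
finger_force: 0.0
```

```bash
python3 - <<'E'
from bench import *
import cv2
a=get_image("side")[110:310,250:450,::-1]
b=get_image("top")[110:310,270:470,::-1]
cv2.imwrite("pics/c6.png",cv2.hconcat([cv2.resize(x,None,fx=2,fy=2,interpolation=2) for x in(a,b)]))
s=sense();print(s["position"],s["wrist_force"],s["moment"])
E
```

```text
[ 0.61850159 -0.05734862  0.30037373] [-0.16004561 -0.09281695 -0.13008077] [ 0.04054108 -0.04549602  0.04747747]
```

View pics/c6.png

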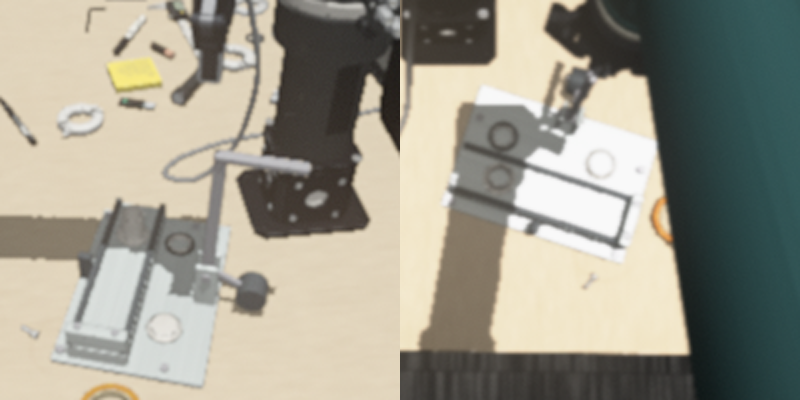

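The barrier now stands upright by itself at (212,205) in the side half, and the stub is still at about (135,225). I go behind the stub.

{"api": "jog_arm", "payload": {
  "targets": [
    [0,[-0.08,0.05,0],[0,0,0]],
    [0,[-0.08,0.05,0],[0,0,0]],
    [0,[-0.036,0.178,0],[0,0,0]],
    [0,[-0.036,0.178,0],[0,0,0]],
    [0,[-0.036,0.18,0],[0,0,0]]
  ]
}}

```text
time_s: 8.08
position: [0.5647, 0.0703, 0.3011]
eef_rot: [0.989, -0.145, -0.0, 0.0]
wrist_force: [1.2, 0.7, 0.0]
width: -0.002
finger_force: 0.0
```

{"api": "jog_arm", "payload": {
  "targets": [
    [0,[0,0,-0.12],[0,0,0]],
    [0,[0,0,-0.12],[0,0,0]],
    [0,[0,0,-0.12],[0,0,0]],
    [0,[0,0,-0.12],[0,0,0]],
    [0,[0,0,-0.12],[0,0,0]]
  ]
}}

```text
time_s: 8.5
position: [0.5653, 0.07, 0.1801]
eef_rot: [0.99, -0.144, -0.0, 0.0]
wrist_force: [0.0, 0.4, 0.2]
width: -0.0
finger_force: 0.0
```

{"api": "jog_arm", "payload": {
  "targets": [
    [0,[0,0,-0.12],[0,0,0]],
    [0,[0,0,-0.12],[0,0,0]],
    [0,[0,0,-0.12],[0,0,0]],
    [0,[0,0,-0.12],[0,0,0]],
    [0,[0,0,0],[0,0,0]]
  ]
}}

```text
time_s: 8.92
position: [0.5621, 0.0694, 0.0811]
eef_rot: [0.99, -0.144, -0.004, 0.001]
wrist_force: [0.2, 0.4, -0.7]
width: 0.0
finger_force: 0.0
```

```bash
python3 - <<'E'
from h import *
s=sense();p=s["position"];print(p,s["wrist_force"])
c,q=math.cos(.288),math.sin(.288);d=p[:2]-[.532,-.0325];print("lane",c*d[0]-q*d[1],q*d[0]+c*d[1])
E
```

```text
[0.56206817 0.06936171 0.08112506] [ 0.17882154  0.37357535 -0.67382988]
lane -0.00010253280457556135 0.10620683146785843
```

{"api": "jog_arm", "payload": {
  "targets": [
    [0,[0.01,0.007,-0.08],[0,0,0]],
    [0,[0,0,-0.08],[0,0,0]],
    [0,[0,0,-0.05],[0,0,0]],
    [0,[0,0,-0.02],[0,0,0]],
    [0,[0,0,0],[0,0,0]]
  ]
}}

```text
time_s: 9.33
position: [0.5671, 0.0711, 0.0391]
eef_rot: [0.99, -0.144, -0.001, 0.0]
wrist_force: [-0.2, 0.2, 0.5]
width: 0.0
finger_force: 0.0
```

```bash
python3 - <<'E'
from bench import *
import cv2
a=get_image("side")[150:310,230:390,::-1]
b=get_image("top")[120:280,260:420,::-1]
cv2.imwrite("pics/c7.png",cv2.hconcat([cv2.resize(x,None,fx=2.5,fy=2.5,interpolation=2) for x in(a,b)]))
s=sense();print(s["position"],s["wrist_force"],s["moment"])
E
```

```text
[0.56787101 0.07121835 0.04012621] [-0.77456808  0.44026044  0.37915393] [-0.0113158  -0.03746164  0.01162422]
```

View pics/c7.png

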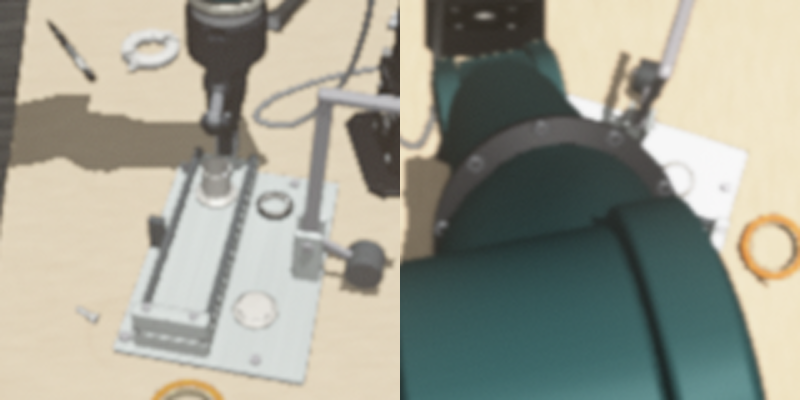

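The last picture shows the fingers at (228,150) directly behind the stub at (215,182), the barrier upright, and the bystanders unmoved. I lower and start pushing.

{"api": "jog_arm", "payload": {
  "targets": [
    [0,[-0.01,0.003,-0.02],[0,0,0]],
    [0,[0,0,-0.015],[0,0,0]],
    [0,[0,0,0],[0,0,0]],
    [0,[-0.0071,-0.024,0],[0,0,0]],
    [0,[-0.0071,-0.024,0],[0,0,0]]
  ]
}}

```text
time_s: 9.85
position: [0.5626, 0.0622, 0.0326]
eef_rot: [0.99, -0.144, 0.0, -0.0]
wrist_force: [0.5, -0.2, 0.6]
width: -0.001
finger_force: 0.0
```

{"api": "jog_arm", "payload": {
  "targets": [
    [0,[-0.0071,-0.024,0],[0,0,0]],
    [0,[-0.0071,-0.024,0],[0,0,0]],
    [0,[-0.0071,-0.024,0],[0,0,0]],
    [0,[-0.0071,-0.024,0],[0,0,0]],
    [0,[-0.0071,-0.024,0],[0,0,0]]
  ]
}}

```text
time_s: 10.27
position: [0.5553, 0.0376, 0.0324]
eef_rot: [0.99, -0.144, 0.0, -0.0]
wrist_force: [-0.8, 0.7, 0.2]
width: -0.0
finger_force: 0.2
```

```bash
cat > w.py <<'E'
from h import *
s=sense();p=s["position"];print(p,s["wrist_force"],s["time_s"])
c,q=math.cos(.288),math.sin(.288);d=p[:2]-[.532,-.0325];print("lane",c*d[0]-q*d[1],q*d[0]+c*d[1])
E
python3 w.py
```

```text
[0.55532294 0.03757829 0.0324461 ] [-0.79936746  0.67642729  0.24923482] 10.2667
lane 0.0024576635802250474 0.07381657439492344
```

{"api": "jog_arm", "payload": {
  "targets": [
    [0,[-0.0073,-0.024,0],[0,0,0]],
    [0,[-0.0073,-0.024,0],[0,0,0]],
    [0,[-0.0073,-0.024,0],[0,0,0]],
    [0,[-0.0073,-0.024,0],[0,0,0]],
    [0,[-0.0073,-0.024,0],[0,0,0]]
  ]
}}

```text
time_s: 10.68
position: [0.548, 0.0138, 0.0324]
eef_rot: [0.99, -0.144, -0.0, -0.0]
wrist_force: [0.0, 0.9, -0.5]
width: -0.001
finger_force: 0.3
```

{"api": "jog_arm", "payload": {
  "targets": [
    [0,[-0.0073,-0.024,0],[0,0,0]],
    [0,[-0.0073,-0.024,0],[0,0,0]],
    [0,[-0.0073,-0.024,0],[0,0,0]],
    [0,[-0.0073,-0.024,0],[0,0,0]],
    [0,[-0.0073,-0.024,0],[0,0,0]]
  ]
}}

```text
time_s: 11.1
position: [0.5407, -0.0103, 0.0324]
eef_rot: [0.99, -0.144, 0.0, -0.0]
wrist_force: [0.1, 0.8, 0.7]
width: -0.002
finger_force: 0.3
```

{"api": "jog_arm", "payload": {
  "targets": [
    [0,[-0.0073,-0.024,0],[0,0,0]],
    [0,[-0.0073,-0.024,0],[0,0,0]],
    [0,[-0.0073,-0.024,0],[0,0,0]],
    [0,[-0.0073,-0.024,0],[0,0,0]],
    [0,[-0.0073,-0.024,0],[0,0,0]]
  ]
}}

```text
time_s: 11.52
position: [0.5334, -0.0343, 0.0324]
eef_rot: [0.99, -0.144, 0.0, -0.0]
wrist_force: [0.6, 0.5, -0.4]
width: 0.003
finger_force: 0.3
```

{"api": "jog_arm", "payload": {
  "targets": [
    [0,[-0.0073,-0.024,0],[0,0,0]],
    [0,[-0.0073,-0.024,0],[0,0,0]],
    [0,[-0.0073,-0.024,0],[0,0,0]],
    [0,[-0.0073,-0.024,0],[0,0,0]],
    [0,[-0.0073,-0.024,0],[0,0,0]]
  ]
}}

```text
time_s: 11.93
position: [0.5261, -0.0583, 0.0324]
eef_rot: [0.99, -0.144, -0.0, 0.0]
wrist_force: [-0.4, 1.5, 0.9]
width: 0.005
finger_force: 0.3
```

```bash
python3 w.py
```

```text
[ 0.52608348 -0.05829668  0.0324032 ] [-0.41224148  1.50208442  0.89394472] 11.9333
lane 0.0016543237735162416 -0.026414716977005315
```

{"api": "jog_arm", "payload": {
  "targets": [
    [0,[-0.0073,-0.024,0],[0,0,0]],
    [0,[-0.0073,-0.024,0],[0,0,0]],
    [0,[-0.0029,-0.0096,0],[0,0,0]],
    [0,[0,0,0],[0,0,0]]
  ]
}}

```text
time_s: 12.27
position: [0.5223, -0.0703, 0.0324]
eef_rot: [0.989, -0.145, -0.0, 0.0]
wrist_force: [0.1, -0.2, 0.4]
width: 0.0
finger_force: 0.0
```

{"api": "jog_arm", "payload": {
  "targets": [
    [0,[-0.0029,-0.0096,0],[0,0,0]],
    [0,[0,0,0],[0,0,0]]
  ]
}}

```text
time_s: 12.43
position: [0.522, -0.0714, 0.0323]
eef_rot: [0.99, -0.144, -0.0, 0.0]
wrist_force: [-0.2, -0.3, 0.6]
width: -0.0
finger_force: 0.0
```

{"api": "jog_arm", "payload": {
  "targets": [
    [0,[-0.0029,-0.0096,0],[0,0,0]],
    [0,[0,0,0],[0,0,0]]
  ]
}}

```text
time_s: 12.6
position: [0.5215, -0.0733, 0.0323]
eef_rot: [0.99, -0.144, -0.0, 0.0]
wrist_force: [0.0, -0.3, -0.6]
width: -0.004
finger_force: 0.1
```

{"api": "jog_arm", "payload": {
  "targets": [
    [0,[-0.0029,-0.0096,0],[0,0,0]],
    [0,[0,0,0],[0,0,0]]
  ]
}}

```text
time_s: 12.77
position: [0.5209, -0.0754, 0.0324]
eef_rot: [0.99, -0.144, -0.0, 0.0]
wrist_force: [0.6, 0.7, -0.8]
width: 0.001
finger_force: 0.1
```

{"api": "jog_arm", "payload": {
  "targets": [
    [0,[-0.0015,-0.0048,0],[0,0,0]],
    [0,[0,0,0],[0,0,0]]
  ]
}}

```text
time_s: 12.93
position: [0.5207, -0.0762, 0.0324]
eef_rot: [0.99, -0.144, -0.0, 0.0]
wrist_force: [-0.1, -0.2, -0.4]
width: 0.003
finger_force: 0.1
```

{"api": "jog_arm", "payload": {
  "targets": [
    [0,[-0.0015,-0.0048,0],[0,0,0]],
    [0,[0,0,0],[0,0,0]]
  ]
}}

```text
time_s: 13.1
position: [0.5204, -0.0771, 0.0324]
eef_rot: [0.99, -0.144, -0.0, 0.0]
wrist_force: [-0.3, 0.6, 1.0]
width: -0.001
finger_force: 0.1
```

{"api": "jog_arm", "payload": {
  "targets": [
    [0,[-0.0015,-0.0048,0],[0,0,0]],
    [0,[0,0,0],[0,0,0]]
  ]
}}

```text
time_s: 13.27
position: [0.5201, -0.0782, 0.0324]
eef_rot: [0.99, -0.144, -0.0, 0.0]
wrist_force: [0.4, 0.6, 0.4]
width: 0.002
finger_force: 0.1
```

{"api": "jog_arm", "payload": {
  "targets": [
    [0,[-0.0015,-0.0048,0],[0,0,0]],
    [0,[0,0,0],[0,0,0]]
  ]
}}

```text
time_s: 13.43
position: [0.5197, -0.0791, 0.0324]
eef_rot: [0.99, -0.144, -0.0, 0.0]
wrist_force: [0.2, -0.1, 0.5]
width: 0.002
finger_force: 0.1
```

{"api": "jog_arm", "payload": {
  "targets": [
    [0,[-0.0015,-0.0048,0],[0,0,0]],
    [0,[0,0,0],[0,0,0]]
  ]
}}

```text
time_s: 13.6
position: [0.5198, -0.0796, 0.0324]
eef_rot: [0.99, -0.144, 0.0, -0.0]
wrist_force: [1.0, 2.2, 0.1]
width: 0.002
finger_force: 0.5
```

{"api": "jog_arm", "payload": {
  "targets": [
    [0,[-0.0015,-0.0048,0],[0,0,0]],
    [0,[0,0,0],[0,0,0]]
  ]
}}

```text
time_s: 13.77
position: [0.52, -0.08, 0.0326]
eef_rot: [0.99, -0.144, 0.001, -0.001]
wrist_force: [0.7, 2.1, 0.9]
width: 0.004
finger_force: 1.5
```

{"api": "jog_arm", "payload": {
  "targets": [
    [0,[-0.0015,-0.0048,0],[0,0,0]],
    [0,[0,0,0],[0,0,0]]
  ]
}}

```text
time_s: 13.93
position: [0.5201, -0.0803, 0.0327]
eef_rot: [0.99, -0.143, 0.001, -0.001]
wrist_force: [1.6, 5.5, 2.1]
width: 0.001
finger_force: 2.5
```

```bash
python3 w.py
```

```text
[ 0.52014024 -0.08029754  0.03266963] [1.60073531 5.51814986 2.12008552] 13.9333
lane 0.0022048828975373743 -0.04919753717314215
```

The force rises steadily: the stub is against the stop. I back off and go up.

{"api": "jog_arm", "payload": {
  "targets": [
    [0,[0.006,0.02,0],[0,0,0]],
    [0,[0.014,0.048,0],[0,0,0]],
    [0,[0.014,0.048,0],[0,0,0]],
    [0,[0,0,0.05],[0,0,0]],
    [0,[0,0,0.12],[0,0,0]]
  ]
}}

```text
time_s: 14.35
position: [0.5238, -0.0573, 0.0649]
eef_rot: [0.99, -0.143, -0.003, 0.0]
wrist_force: [0.1, -0.1, 0.3]
width: -0.004
finger_force: 0.0
```

{"api": "jog_arm", "payload": {
  "targets": [
    [0,[0,0,0.14],[0,0,0]],
    [0,[0,0,0.14],[0,0,0]],
    [0,[0,0,0.14],[0,0,0]],
    [0,[0,0,0.14],[0,0,0]],
    [0,[0,0,0.14],[0,0,0]]
  ]
}}

```text
time_s: 14.77
position: [0.5249, -0.0587, 0.2084]
eef_rot: [0.99, -0.144, -0.0, 0.0]
wrist_force: [0.4, 0.7, -0.9]
width: -0.003
finger_force: 0.0
```

{"api": "jog_arm", "payload": {
  "targets": [
    [0,[0,0.14,0.05],[0,0,0]],
    [0,[0,0.14,0.05],[0,0,0]],
    [0,[0,0.14,0],[0,0,0]],
    [0,[0,0.14,0],[0,0,0]],
    [0,[0,0.14,0],[0,0,0]]
  ]
}}

```text
time_s: 15.18
position: [0.5252, 0.0824, 0.2275]
eef_rot: [0.99, -0.144, 0.0, 0.0]
wrist_force: [0.7, -0.5, 0.6]
width: -0.0
finger_force: 0.0
```

```bash
python3 - <<'E'
from h import *
import cv2
a=cv2.imread("pics/side0.png"); im=get_image("side")[:,:,::-1]; cv2.imwrite("pics/f.png",im)
# predicted pixels for stub at stop, and for bar upright
def px(w):
    m=camera_model("side"); f=200/math.tan(math.radians(m["vertical_fov"])/2); c=np.linalg.inv(m["cam_to_world"])@[*w,1]; return f*c[0]/-c[2]+m["cx"],-f*c[1]/-c[2]+m["cy"]
t=-.288;R=np.array([[math.cos(t),-math.sin(t)],[math.sin(t),math.cos(t)]]);W=lambda x,y,z:[*(R@[x,y]+[.532,-.0325]),z]
for y in(-.081,-.071):print("pred",y,px(W(0,y,.033)),px(W(0,y,.063)))
print("bar top pred",px(W(.1,0,.219)),"end",px(W(.18,0,.219)))
d=cv2.absdiff(a,im).max(2)
n,l,st,ce=cv2.connectedComponentsWithStats(cv2.morphologyEx((d>35).astype(np.uint8),cv2.MORPH_OPEN,np.ones((2,2))))
for i in range(1,n):
    if st[i][4]>12:print(st[i],ce[i].round(1))
g=im[:,:,1];print(g[256:290:2,284:318:2])
E
python3 w.py
```

```text
pred -0.081 (np.float64(300.68165276210453), np.float64(271.3063302623064)) (np.float64(300.12735498687823), np.float64(262.19231241852094))
pred -0.071 (np.float64(301.7753910216995), np.float64(267.68961278470385)) (np.float64(301.2535356838555), np.float64(258.5711164692788))
bar top pred (np.float64(357.2155775169482), np.float64(185.57962152974974)) end (np.float64(399.24490061419806), np.float64(190.60804851300276))
[   0    0   67  168 5618] [24.8 75.2]
[ 272    0   51  148 4581] [297.3  60.9]
[ 39 120   3  14  30] [ 39.8 126.7]
[  0 135  27  26 390] [ 12.1 146.2]
[ 69 158   5  11  30] [ 70.9 162.7]
[352 186  55  55 899] [370.2 213.8]
[ 234  189   86   50 1850] [278.9 207.6]
[ 110  210   54   37 1053] [139.8 229.4]
[311 215  13  15 161] [316.9 222.3]
[303 237  20   6  77] [312.9 239.3]
[ 92 239   5   4  15] [ 93.9 240.3]
[328 241  21   6  84] [338.2 243.3]
[284 243   7   7  31] [286.6 246.2]
[301 242  21   6  52] [311.2 244.7]
[ 48 245  43  16 154] [ 69.1 254.4]
[360 247  28  22 422] [374. 257.]
[326 251  22   6  53] [336.  253.5]
[ 94 253   6   6  21] [ 96.6 255.3]
[296 259  
[... 737 characters left out ...]
135]
 [222 212 193 213 222 222 220 218 217 211 199 186 200 192 163 123 138]
 [177 191 198 208 216 221 221 223 224 223 220 189 192 216 210 140 149]
 [151 151 153 156 160 169 173 193 202 211 217 206 213 224 211 132 149]
 [144 148 149 151 150 152 152 153 155 158 164 171 185 196 175 150 173]
 [148 147 157 158 151 150 150 151 151 152 152 154 153 152 143 134 191]
 [152 151 169 182 168 183 186 166 163 162 153 150 151 151 143 142 208]
 [157 149 149 150 151 158 161 163 182 184 174 185 173 139 138 151 218]
 [196 179 170 162 154 151 148 149 150 150 154 159 156 162 163 184 221]]
[0.52520283 0.09017459 0.2274903 ] [ 0.07116222  3.83606971 -0.55080248] 15.2333
lane -0.04136111901473468 0.11569145767939953
```

{"api": "jog_arm", "payload": {
  "targets": [
    [0,[0,0,0.05],[0,0,0]],
    [0,[0,0,0],[0,0,0]],
    [0,[0,0,0],[0,0,0]],
    [0,[0,0,0],[0,0,0]],
    [0,[0,0,0],[0,0,0]]
  ]
}}

```text
time_s: 15.65
position: [0.5256, 0.0798, 0.2364]
eef_rot: [0.989, -0.145, -0.0, 0.0]
wrist_force: [0.5, -0.6, -0.4]
width: 0.003
finger_force: 0.0
```

```bash
python3 w.py; python3 -c "
from bench import *
print(hand_in())"
```

```text
[0.52557601 0.07981635 0.23636827] [ 0.50790724 -0.56033538 -0.38391915] 15.65
lane -0.03806120482326378 0.1058658354690518
the job is handed in; nothing more can be done
None
```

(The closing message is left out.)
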